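# Reset the tripped lathe drive

## Robot

A 6-joint arm with a two-finger parallel gripper is mounted at the origin on the work surface. World frame = base frame: x ahead of the robot, y to its left, z up, the work surface at z = 0. Lengths are in m, angles in rad, forces in N, time in s.
With the tool pointing down it reaches from about 0.25 to 0.775 m from the base axis. Payload 4 kg.
Tool frame: the origin (TCP) lies between the finger pads; the fingertips stand 11 mm ahead of it and the grasp point (between the pads) lies 8 mm behind it; z points along the fingers, y is the direction in which the jaws open and shut (so a half turn about z gives the same grasp; the last joint's range is limited). The gripper opens to 94 mm and grips with 3 to 60 N. Pads are 16 mm wide; open, the fingers measure 119 mm over their backs; the gripper's body (75 mm by 177 mm) begins 78 mm behind the grasp point.
Start: joints at [-1.306, 0.087, 1.371, -0, 1.684, -0.103], TCP at [0.198, -0.513, 0.217] pointing down, gripper open.
Joint ranges: [-3.1, 3.1], [-0.76, 2.03], [0.27, 2.55], [-1.08, 4.22], [0.17, 2.65], [-2.57, 2.57]. Speed limits (rad/s): [2.79, 2.79, 3.14, 3.14, 3.14, 3.14].

## Interface

Orientations are given as [roll, pitch, yaw] about the fixed x, y, z axes, in that order (R = Rz(yaw) Ry(pitch) Rx(roll)).
In Python, from bench import get_obs, cams, ticket gives the robot as it stands. The module is installed in compiled form; this text tells all that it offers.
- The arm moves only by the shell command python3 -m crank 'ROWS'. ROWS is JSON, a list of rows, each an object of numbers: "tx", "ty", "tz": the shift along the tool's x, y, z in cm; "twist": the turn about the tool's z in degrees; "grip": the opening, from 0 (shut) to 1 (fully open). In form: [{"tx": .., "ty": .., "tz": .., "twist": .., "grip": ..}, ...]. A call has 1 to 12 rows; each row shifts and turns the commanded pose from where the row before left it, along the tool's axes as they then stand; what a row does not reach is not made up. A row lasts 1/8 s, in which the tool goes at most 62.5 mm and 10.7 degrees, less where a joint would pass 70% of its speed; a pose out of reach is approached as far as the arm can. A call is refused whole if a number of a shift passes 6.25 or a number of a turn 10.7, either way. A call with a gripper value outside its range is refused whole. The fingers move at their own pace and stop on an object; the grip force is fixed at half the most. Time passes only in rows, so rows that do not move let the fingers close. It gives the time, the measured TCP pose, the force and the opening at its end, in the units of the state.
- get_obs(): the state, without advancing time (a new reading comes with each control period).
- cams.snapshot(name): name is "scene" or "top" or "wrist"; returns a dict with "frame" (400x640x3 uint8, red, green, blue), "intrinsics" (3x3 intrinsics, pixels), "R" (3x3) and "t" (3): a world point X has camera coordinates R X + t; the wrist camera has in their place "hand_eye" (4x4, takes a point from camera to tool coordinates, whose origin is the TCP and whose axes are the flange's). Camera axes: x right, y down, z forward; pixel columns grow to the right and rows downward; lengths in m; the calibration is good to about 2 mm. A picture is of the moment at which its call begins: read the wrist's pose just before it. There is no depth.
- ticket.close_job(): hands the job in, once; it reports no verdict.
Trained networks look in a picture, given as the dict that the camera call returned (one of the last four; its "shot" number tells which), for a name from the list of things; names that differ only in an ending like _2 or _b are one class to them, and where a whole thing is asked for, a point or a joint stands for the part that bears it (a point fixed in the world has none). Each returns a list of dicts, best first, with "conf" (0 to 1); they miss things now and then, are a little off and sometimes report something else, mostly with a low value. They report only what shows in the picture. A call takes as long as a camera call. They do not tell look-alikes from the thing itself.
- cams.outline_of(picture, query): "region" (400x640 bool, what is visible of it) and "centre" ([column, row] in pixels, amid what is visible of it).
The state is a dict: "time": time; "joint_positions": joint angles; "qvel": joint speeds; "joint_torque": joint torques, N m; "tool_pos": TCP position; "ee_rot": TCP orientation; "wrist_force": force on the tool from outside, world axes, zero at the start; "wrist_torque": the same for the moment, N m; "width": finger opening in m.
Only numpy, scipy, OpenCV 4.12 (cv2) and the standard library are available. Lean on these libraries where they do the work, as an engineer would, in place of code of your own. Each camera call takes 0.05 s, during which the arm holds its last target.

## Task

The lathe's drive has tripped: on the blue control box, first stand the black-knobbed speed lever upright at its green idle mark and leave it there; then take the red-handled reset pin out of the wooden tool block, put its steel shaft down through the yellow-ringed hole and gently press the recessed green button fully down with it. Finish while still gripping the pin and holding the button down (do not let go or back off). Leave the other tools and the things on the bench where they are.

Things in the scene. Friction and masses are not known exactly. Their poses are not given: they have to be found in the camera images.
- aperture (a point): Centre of the yellow-ringed round hole, 16 mm in diameter (2 mm chamfer), at the flat top of the blue control box (fixed, 150 x 230 mm, 90 mm high; its centre is 10 mm on +x, 62 mm on +y of the hole). Axes: those of the box, z up, x away from the robot side, y towards the lever, whose hinge is 124 mm on +y. Straight bore; the button's top is 25 mm down it.
- reset_button (a joint): Travel of the green button, m: 0 = out (its flat 19 mm wide top 25 mm below the box's top, in the hole), 0.008 = fully down on a hard stop. Springs back: 1.5 N to start, 5 N fully down. It counts as held down beyond 0.006.
- speed_lever (a joint): Angle of the speed lever, rad: 0 = leaning 0.7 rad towards the box's -x (robot side), 0.7 = upright at the green idle mark, 1.4 = leaning 0.7 rad away, to +x. It starts leaning towards the robot side and stays where it is left (friction about 0.12 N m, some 1.5 N at the knob).
- speed_lever_ball (a point): Centre of the lever's black ball knob, 26 mm in diameter, on a 10 mm steel rod; 85 mm from the hinge axis. Its axes turn with the lever.
- speed_lever_hinge (a point): Point on the lever's hinge axis (level, along the box's y axis), 22 mm above the box's top, in a 70 x 50 x 25 mm grey block; round dark cheek plates with tick marks, 40 mm apart, rise 36 mm above the hinge. Axes are those of the box.
- pin_handle (a point): Centre of the red handle, 22 x 22 mm square (flats square to x and y), 37 mm each way along z, which runs up the pin. The loose pin (0.05 to 0.1 kg) stands upright in one of three holes, 60 mm apart, of a fixed wooden block (180 x 62 mm, 75 mm high), handle resting on its top, shaft in the hole with 2 mm play. The other holes hold two tools with handles as big.
- pin_tip (a point): Blunt flat tip of the pin's steel shaft, 7 mm in diameter, 60 mm long below the handle; 97 mm below the handle's centre along the pin.
- gouge: small gouge standing in the tool block: dark brown wooden 22 mm square handle with a brass end cap, dark round shaft; to be left alone. Origin: where its handle meets the block's top.
- scraper: small scraper standing in the tool block: mid-brown wooden 22 mm square handle with a black end cap, flat blade; to be left alone. Origin: where its handle meets the block's top.
- mug: white ceramic mug, 82 mm across, 92 mm high, loose; to be left alone. Origin: centre of its underside.
- wax_tin: tin of wax with a green label, 72 mm across, 75 mm high, loose; to be left alone. Origin: centre of its underside.
- turned_bowl: small turned pale wooden bowl, 124 mm across, 50 mm high, loose; to be left alone. Origin: centre of its underside.
- sanding_block: cork sanding block 45 x 90 x 28 mm, loose; to be left alone. Origin: centre of its underside.
- chess_pawn: turned dark wooden pawn, 52 mm across the foot, 90 mm high, loose; to be left alone. Origin: centre of its underside.
- spindle_blank: pale square wood blank 50 x 200 x 50 mm, loose; to be left alone. Origin: centre of its underside.
Mind the look-alikes: they are no part of the job. Leave any pink or turquoise look-alike of the part that bears pin_handle alone.

How it is judged:
On the way, in this order (a step that is already met when the one before it is completed fails the run):
1. the speed lever stands at idle (within 0.12 rad of upright), at rest and let go (value of joint speed_lever between 0.58 and 0.82 rad and velocity of joint speed_lever between -0.05 and 0.05 rad/s and contact force between each of the arm, the fingers and speed_lever below 0.2 N), for 0.2 s.
2. the gripped pin, through the hole, has the button down (value of joint reset_button above 0.006 m and contact force between reset_pin and reset_button above 2 N and contact force between the fingers and reset_pin above 3 N and z of pin_tip in the frame of aperture below -0.028 m and horizontal distance between pin_tip and aperture below 0.009 m and value of joint speed_lever between 0.58 and 0.82 rad), for 0.3 s.
At the end, for the whole second after the job is handed in: Button at least 6 of 8 mm down, pressed by the pin (over 2 N); the pin gripped (over 3 N), its tip 28 mm or more below the hole's mouth and within 9 mm of its axis; lever within 0.12 rad of upright; all kept up through the last second (all of step 2); the arm keeps its last pose, push and grip.
It fails at once if the button is pressed before the lever is at idle (value of joint reset_button above 0.003 m and not (value of joint speed_lever between 0.56 and 0.84 rad)).
It fails at once if the button is pressed with more than 30 N (not gently) (contact force between reset_pin and reset_button above 30 N).
It fails at once if the button is touched by the gripper itself (contact force between the fingers and reset_button above 0.5 N).
It fails at once if another tool or thing on the bench is moved by more than 30 mm (distance of any of gouge, scraper, mug, wax_tin, turned_bowl, sanding_block, chess_pawn, spindle_blank from where it was at the start of the episode above 0.03 m).
It also fails if it takes over 51 s, if anything falls off the work surface, if the arm or the gripper's body presses on something with over 40 N, if the wrist force passes 120 N, or if a joint passes its speed limit or range.

## Working session

There is one attempt and no reset: what is moved stays moved. The work goes in short steps, Python scripts to look and compute and a shell command to move; the robot and the scene stay as the last step left them, time stands still between calls to the robot, and variables do not carry over. Pictures are saved under pics/ and viewed, and the job is handed in when it is done.

```bash
mkdir -p pics; cat > h.py <<'E'
import numpy as np, cv2
from bench import get_obs, cams, ticket
from scipy.spatial.transform import Rotation as Ro
def save(p,name,box=None,scale=1):
    f=p["frame"][:,:,::-1]
    if box: f=f[box[1]:box[3],box[0]:box[2]]
    if scale!=1: f=cv2.resize(f,None,fx=scale,fy=scale,interpolation=cv2.INTER_CUBIC)
    cv2.imwrite("pics/"+name+".png",f)
def ray(p,uv,o=None):
    K=np.array(p["intrinsics"]); d=np.linalg.inv(K)@np.array([uv[0],uv[1],1.])
    if "R" in p and p["R"] is not None and "hand_eye" not in p:
        R=np.array(p["R"]);t=np.array(p["t"]); c=-R.T@t; return c,R.T@d
    H=np.array(p["hand_eye"]); T=Ro.from_euler('xyz',o["ee_rot"]).as_matrix()
    c=T@H[:3,3]+np.array(o["tool_pos"]); return c,T@H[:3,:3]@d
def onz(p,uv,z,o=None):
    c,d=ray(p,uv,o); return c+d*(z-c[2])/d[2]
def proj(p,X,o=None):
    K=np.array(p["intrinsics"]);X=np.array(X,float)
    if "hand_eye" not in p: x=np.array(p["R"])@X+np.array(p["t"])
    else:
        T=Ro.from_euler('xyz',o["ee_rot"]).as_matrix();H=np.array(p["hand_eye"])
        x=H[:3,:3].T@(T.T@(X-np.array(o["tool_pos"]))-H[:3,3])
    x=K@x; return x[:2]/x[2]
E
python3 - <<'E'
from h import *
o=get_obs();print(o)
a=cams.snapshot("scene");b=cams.snapshot("top");save(a,"s0");save(b,"t0")
for n,p in(("scene",a),("top",b)):
  for q in ["pin_handle","speed_lever","speed_lever_ball","reset_button","gouge","scraper","mug","wax_tin"]:
    try: print(n,q,[(r["conf"],np.round(r["centre"],1),int(r["region"].sum())) for r in cams.outline_of(p,q)])
    except Exception as e: print(n,q,e)
  print(p["intrinsics"],-np.array(p["R"]).T@p["t"])
E
```

```text
{'time': 0.0, 'joint_positions': array([-1.30608413e+00,  8.79248970e-02,  1.37222181e+00,  3.23370226e-05,
        1.68354656e+00, -1.03100775e-01]), 'qvel': array([-0.00050176, -0.0007246 ,  0.00035393,  0.00120691, -0.00135057,
       -0.00027876]), 'joint_torque': array([-2.93542238e-03, -3.40189326e+01, -3.02431619e+01,  7.15948013e-02,
        3.29794642e-02, -1.75500436e-04]), 'tool_pos': array([ 0.19764084, -0.51272753,  0.21533703]), 'ee_rot': array([-3.13950650e+00, -2.48160292e-04,  3.67816314e-01]), 'wrist_force': array([-0.47301132, -0.55643   , -0.13157569]), 'wrist_torque': array([ 0.05162155, -0.00240833,  0.11204096]), 'width': 0.09407288406633854}
scene pin_handle [(0.86, array([262.7, 284. ]), 291), (0.79, array([288.4, 254.1]), 271), (0.77, array([246.7, 249.9]), 266), (0.69, array([221.5, 286.2]), 288), (0.66, array([250.7, 216.4]), 260)]
scene speed_lever [(0.63, array([361.9, 141.8]), 115), (0.44, array([364.7, 168.1]), 670)]
scene speed_lever_ball []
scene reset_button [(0.16, array([346.8, 192.7]), 4991)]
scene gouge [(0.6, array([229.2, 235.4]), 261), (0.42,
[... 218 characters left out ...]
5807]
 [  0.         513.31191698 201.98654485]
 [  0.           0.           1.        ]] [ 1.21989109 -0.7164154   1.105789  ]
top pin_handle [(0.59, array([418.5, 198.2]), 114), (0.44, array([363.1, 229.4]), 39), (0.43, array([386. , 198.3]), 83), (0.38, array([369.7, 181.3]), 60)]
top speed_lever [(0.6, array([253.6, 196.4]), 82)]
top speed_lever_ball []
top reset_button []
top gouge [(0.64, array([389.4, 218.7]), 89)]
top scraper []
top mug [(0.95, array([368.9, 159.1]), 633)]
top wax_tin [(0.76, array([442.6, 192.3]), 434)]
[[386.69292142   0.         316.68863004]
 [  0.         386.69292142 200.62073715]
 [  0.           0.           1.        ]] [ 0.33413071 -0.00811524  1.38295753]
```

View pics/s0.png

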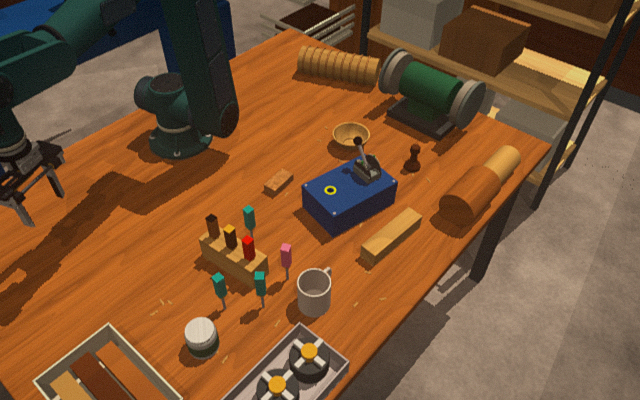

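View pics/t0.png

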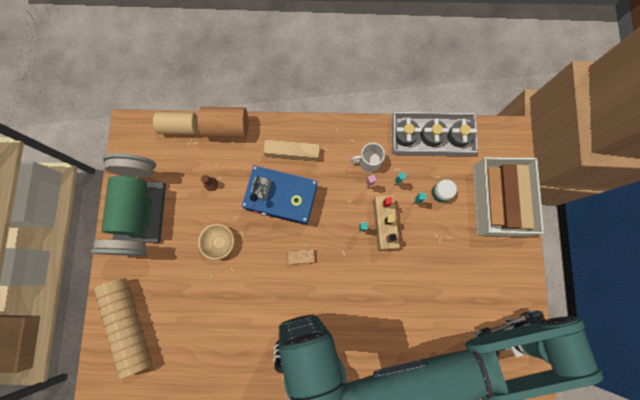

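```bash
python3 - <<'E'
import cv2
a=cv2.imread('pics/s0.png');b=cv2.imread('pics/t0.png')
cv2.imwrite('pics/s0c.png',cv2.resize(a[190:340,160:360],None,fx=4,fy=4,interpolation=2))
cv2.imwrite('pics/t0c.png',cv2.resize(b[130:270,220:420],None,fx=4,fy=4,interpolation=2))
cv2.imwrite('pics/s0d.png',cv2.resize(a[110:260,270:470],None,fx=4,fy=4,interpolation=2))
E
```

```text
(no output)
```

View pics/s0c.png

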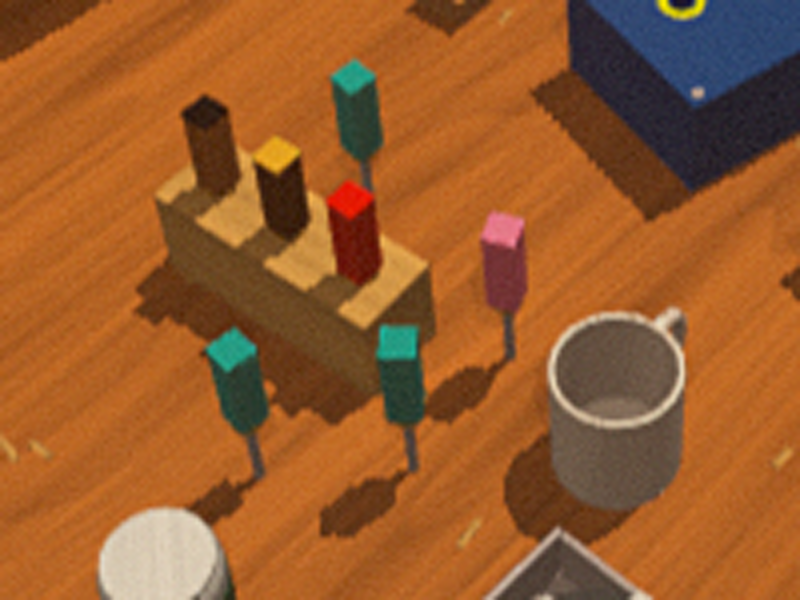

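View pics/t0c.png

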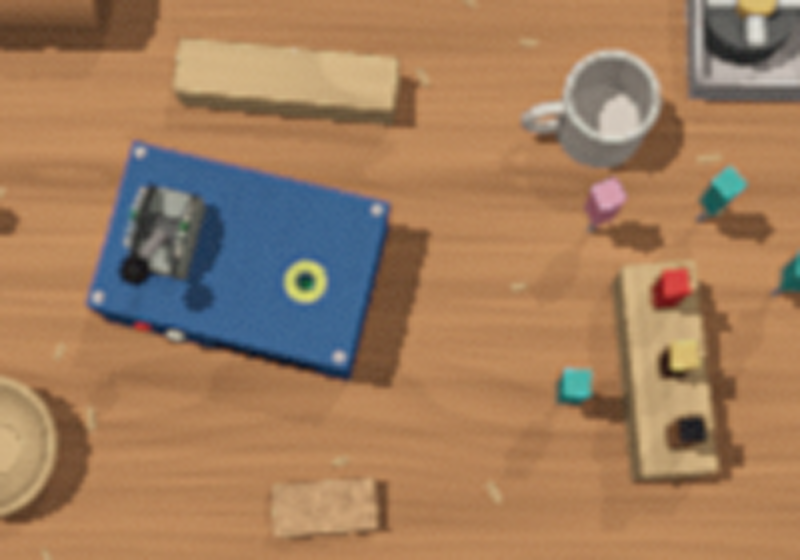

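View pics/s0d.png

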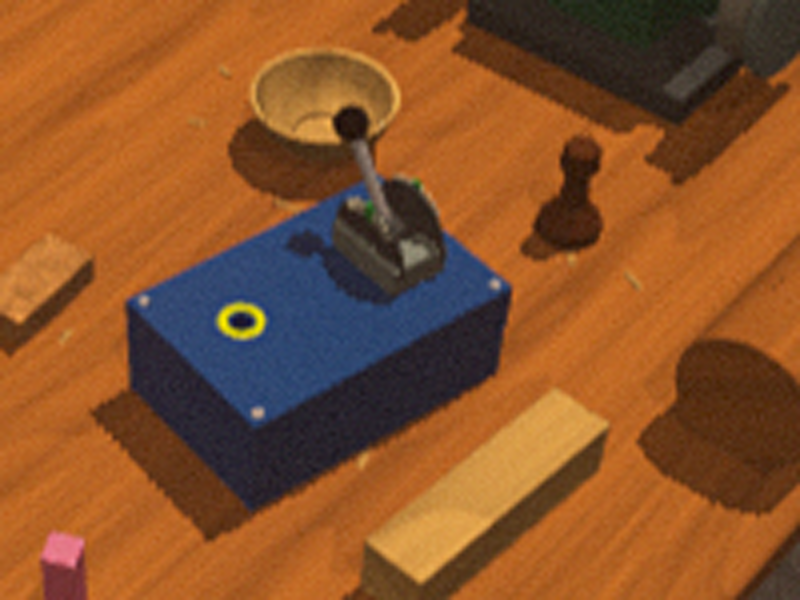

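```bash
python3 - <<'E'
from h import *
from scipy.optimize import least_squares
a=cams.snapshot("scene");b=cams.snapshot("top")
def tri(pts):
    A=[];B=[]
    for p,uv in pts:
        c,d=ray(p,uv);d=d/np.linalg.norm(d);P=np.eye(3)-np.outer(d,d);A.append(P);B.append(P@c)
    return np.linalg.lstsq(np.vstack(A),np.hstack(B),rcond=None)[0]
def yel(p,box):
    f=cv2.cvtColor(p["frame"],cv2.COLOR_RGB2HSV);m=(cv2.inRange(f,(25,150,120),(35,255,255)))
    k=np.zeros_like(m);k[box[1]:box[3],box[0]:box[2]]=m[box[1]:box[3],box[0]:box[2]]
    ys,xs=np.nonzero(k);print(len(xs));return (xs.min()+xs.max())/2,(ys.min()+ys.max())/2
ya=yel(a,(310,170,350,210));yb=yel(b,(280,185,312,215))
print(ya,yb,onz(a,ya,.09),onz(b,yb,.09),tri([(a,ya),(b,yb)]))
S={'s1':(143,300),'s2':(258,412),'s3':(495,285)}
for k,v in S.items(): print(k,onz(a,(270+v[0]/4,110+v[1]/4),.09))
for v in [(140,152),(97,297),(377,210),(339,357)]: print(onz(b,(220+v[0]/4,130+v[1]/4),.09))
print('ball',tri([(a,(357.7,140.7)),(b,(253.5,197.5))]))
# corner fit of box top
def red(p,box):
    f=cv2.cvtColor(p["frame"],cv2.COLOR_RGB2HSV);m=cv2.inRange(f,(0,180,60),(5,255,255))|cv2.inRange(f,(174,180,60),(180,255,255))
    k=np.zeros_like(m);k[box[1]:box[3],box[0]:box[2]]=m[box[1]:box[3],box[0]:box[2]]
    ys,xs=np.nonzero(k);print(len(xs),xs.min(),xs.max(),ys.min(),ys.max());return
red(a,(235,225,262,268));red(b,(375,190,402,215))
# tops of handles z=.149
for n,p,uv in [('red',a,(160+352/4,190+198/4)),('red',b,(220+674/4,130+282/4)),('gouge',a,(160+278/4,190+155/4)),('gouge',b,(220+685/4,130+354/4)),('scr',a,(160+206/4,190+111/4)),('scr',b,(220+692/4,130+429/4))]: print(n,onz(p,uv,.149))
for v in [(620,268),(692,262),(718,472),(638,480)]: print('blk',onz(b,(220+v[0]/4,130+v[1]/4),.075))
for n,p,uv in [('teal',a,(160+354/4,190+75/4)),('teal',b,(220+580/4,130+380/4)),('pink',a,(160+504/4,190+228/4)),('pink',b,(220+608/4,130+192/4))]: print(n,onz(p,uv,.134))
E
```

```text
53
0Traceback (most recent call last):
  File "<stdin>", line 13, in <module>
  File "<stdin>", line 12, in yel
    return umr_minimum(a, axis, None, out, keepdims, initial, where)
ValueError: zero-size array to reduction operation minimum which has no identity
```

```bash
cat > m1.py <<'E'
from h import *
a=cams.snapshot("scene");b=cams.snapshot("top")
def tri(pts):
    A=[];B=[]
    for p,uv in pts:
        c,d=ray(p,uv);d=d/np.linalg.norm(d);P=np.eye(3)-np.outer(d,d);A.append(P);B.append(P@c)
    return np.linalg.lstsq(np.vstack(A),np.hstack(B),rcond=None)[0]
def yel(p,box):
    f=p["frame"].astype(int);m=(f[...,0]>130)&(f[...,1]>130)&(f[...,0]-f[...,2]>60)
    k=np.zeros_like(m);k[box[1]:box[3],box[0]:box[2]]=m[box[1]:box[3],box[0]:box[2]]
    ys,xs=np.nonzero(k);print(len(xs));return (xs.min()+xs.max())/2,(ys.min()+ys.max())/2
ya=yel(a,(310,175,350,205));yb=yel(b,(285,190,307,210))
print(ya,yb,onz(a,ya,.09),onz(b,yb,.09),tri([(a,ya),(b,yb)]))
S={'s1':(143,300),'s2':(258,412),'s3':(495,285)}
for k,v in S.items(): print(k,onz(a,(270+v[0]/4,110+v[1]/4),.09))
for v in [(140,152),(97,297),(377,210),(339,357)]: print(onz(b,(220+v[0]/4,130+v[1]/4),.09))
print('ball',tri([(a,(357.7,140.7)),(b,(253.5,197.5))]))
for n,p,uv in [('red',a,(160+352/4,190+198/4)),('red',b,(220+674/4,130+282/4)),('gouge',a,(160+278/4,190+155/4)),('gouge',b,(220+685/4,130+354/4)),('scr',a,(160+206/4,190+111/4)),('scr',b,(220+692/4,130+429/4))]: print(n,onz(p,uv,.149))
for v in [(620,268),(692,262),(718,472),(638,480)]: print('blk',onz(b,(220+v[0]/4,130+v[1]/4),.075))
for n,p,uv in [('teal',a,(160+354/4,190+75/4)),('teal',b,(220+580/4,130+380/4)),('pink',a,(160+504/4,190+228/4)),('pink',b,(220+608/4,130+192/4))]: print(n,onz(p,uv,.134))
E
python3 m1.py
```

```text
58
46
(np.float64(329.5), np.float64(190.0)) (np.float64(296.0), np.float64(200.0)) [0.58805335 0.07420756 0.09      ] [0.58849135 0.07496797 0.09      ] [0.58822146 0.07465491 0.08990347]
s1 [0.52503945 0.04519569 0.09      ]
s2 [0.65393173 0.01657578 0.09      ]
s3 [0.70251322 0.22171173 0.09      ]
[0.69887171 0.22062787 0.09      ]
[0.57039185 0.25074887 0.09      ]
[0.65101526 0.01406201 0.09      ]
[0.52282856 0.04340396 0.09      ]
ball [0.57711592 0.205381   0.17960998]
red [ 0.58569324 -0.22956437  0.149     ]
red [ 0.5809489  -0.22941903  0.149     ]
gouge [ 0.52710885 -0.23589766  0.149     ]
gouge [ 0.52203551 -0.23734186  0.149     ]
scr [ 0.46658711 -0.24109742  0.149     ]
scr [ 0.46172533 -0.24189344  0.149     ]
blk [ 0.60717784 -0.19636096  0.075     ]
blk [ 0.61364456 -0.25847885  0.075     ]
blk [ 0.43362693 -0.27709386  0.075     ]
blk [ 0.42561091 -0.20985468  0.075     ]
teal [ 0.50259005 -0.15019079  0.134     ]
teal [ 0.50133633 -0.15459201  0.134     ]
pink [ 0.66137145 -0.17768888  0.134     ]
pink [ 0.6592302  -0.17847024  0.134     ]
```

The five handles the network reported are red (248,240 scene / 388,201 top), teal ×3 and pink. Only the red one stands in the wooden block, so it is the pin. The crop s0c confirms it. I'll do the lever first.

```bash
python3 -m crank '[{"twist":8.5,"grip":0},{"twist":8.6,"grip":0},{"twist":8.6,"grip":0},{"twist":8.5,"grip":0},{"tx":0.92,"ty":-4.9,"grip":0},{"tx":0.92,"ty":-4.9,"grip":0},{"tx":0.92,"ty":-4.9,"grip":0},{"tx":0.92,"ty":-4.9,"grip":0},{"tx":0.92,"ty":-4.9,"grip":0},{"tx":0.92,"ty":-4.9,"grip":0},{"tx":0.92,"ty":-4.9,"grip":0},{"tx":0.92,"ty":-4.9,"grip":0}]'
python3 -m crank '[{"tx":0.92,"ty":-4.9,"grip":0},{"tx":0.92,"ty":-4.9,"grip":0},{"tx":0.92,"ty":-4.9,"grip":0},{"tx":0.92,"ty":-4.9,"grip":0},{"tx":0.92,"ty":-4.9,"grip":0},{"tx":0.92,"ty":-4.9,"grip":0},{"tx":0.3,"grip":0},{"grip":0},{"grip":0}]'
python3 - <<'E'
from h import *
o=get_obs();w=cams.snapshot("wrist");a=cams.snapshot("scene");save(w,"w1");save(a,"s1",(280,80,440,200),4.9)
print(o["tool_pos"],o["ee_rot"],o["width"],proj(w,[.5882,.0747,.09],o),proj(w,[.616,.1953,.112],o),proj(w,[.616,.1953,.197],o))
E
```

```text
[ 0.19773557 -0.51325167  0.21651505] [3.14148068e+00 3.00284409e-05 3.67745482e-01] 0.09431440338054932 [-453.46685368 -870.49302746] [ -915.57461667 -1316.71858897] [-2907.80971361 -3632.32653264]invalid input at $[0]: expected keys tx, ty, tz, twist, grip
invalid input at $[0]: expected keys tx, ty, tz, twist, grip
```

View pics/w1.png

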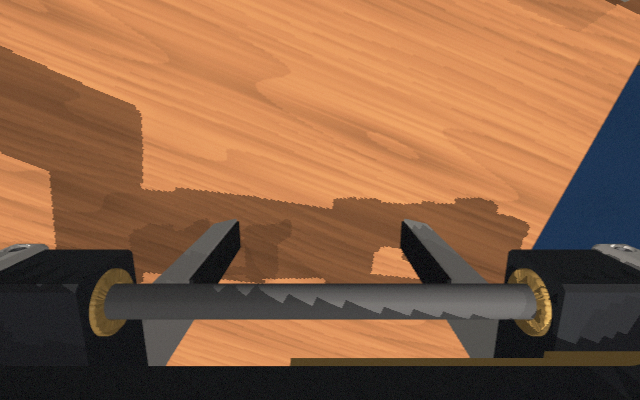

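View pics/s1.png

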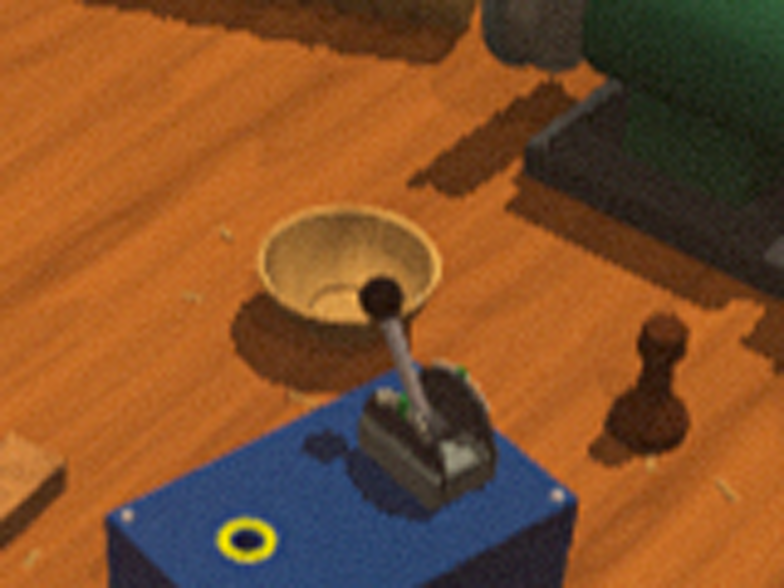

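Moves were refused because every row needs all keys. Nothing moved. The scene picture still shows the lever leaning towards the robot.

```bash
python3 -m crank '[{"tx":0,"ty":0,"tz":0,"twist":8.5,"grip":0},{"tx":0,"ty":0,"tz":0,"twist":8.6,"grip":0},{"tx":0,"ty":0,"tz":0,"twist":8.6,"grip":0},{"tx":0,"ty":0,"tz":0,"twist":8.5,"grip":0},{"tx":0.92,"ty":-4.9,"tz":0,"twist":0,"grip":0},{"tx":0.92,"ty":-4.9,"tz":0,"twist":0,"grip":0},{"tx":0.92,"ty":-4.9,"tz":0,"twist":0,"grip":0},{"tx":0.92,"ty":-4.9,"tz":0,"twist":0,"grip":0},{"tx":0.92,"ty":-4.9,"tz":0,"twist":0,"grip":0},{"tx":0.92,"ty":-4.9,"tz":0,"twist":0,"grip":0},{"tx":0.92,"ty":-4.9,"tz":0,"twist":0,"grip":0},{"tx":0.92,"ty":-4.9,"tz":0,"twist":0,"grip":0}]'
python3 -m crank '[{"tx":0.92,"ty":-4.9,"tz":0,"twist":0,"grip":0},{"tx":0.92,"ty":-4.9,"tz":0,"twist":0,"grip":0},{"tx":0.92,"ty":-4.9,"tz":0,"twist":0,"grip":0},{"tx":0.92,"ty":-4.9,"tz":0,"twist":0,"grip":0},{"tx":0.92,"ty":-4.9,"tz":0,"twist":0,"grip":0},{"tx":0.92,"ty":-4.9,"tz":0,"twist":0,"grip":0},{"tx":0,"ty":0,"tz":0,"twist":0,"grip":0},{"tx":0,"ty":0,"tz":0,"twist":0,"grip":0}]'
python3 - <<'E'
from h import *
o=get_obs();w=cams.snapshot("wrist");a=cams.snapshot("scene");save(w,"w2");save(a,"s2",(280,80,440,200),4.9)
print(o["time"],o["tool_pos"],o["ee_rot"],o["width"],proj(w,[.5882,.0747,.09],o),proj(w,[.616,.1953,.112],o),proj(w,[.5627,.2077,.177],o))
E
```

```text
time: 2.7
tool_pos: [0.3589, -0.1467, 0.2168]
ee_rot: [3.141, -0.001, -0.229]
wrist_force: [0.8, 0.3, 0.5]
width: 0.0007
time: 3.7
tool_pos: [0.4787, 0.1251, 0.2163]
ee_rot: [3.141, 0.0, -0.229]
wrist_force: [-0.7, 0.1, -0.0]
width: 0.0012
3.7 [0.47869741 0.12513476 0.2163045 ] [ 3.14057535e+00  3.83312648e-04 -2.28941277e-01] 0.0011577506402770498 [348.10728278  56.32295083] [192.47856444  51.4396174 ] [160.63834593 124.25267273]
```

View pics/w2.png

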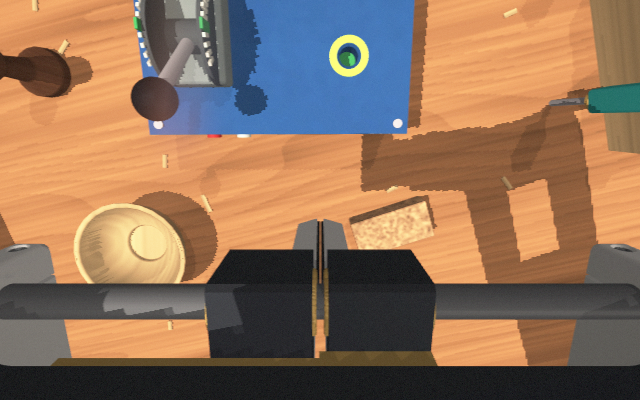

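View pics/s2.png

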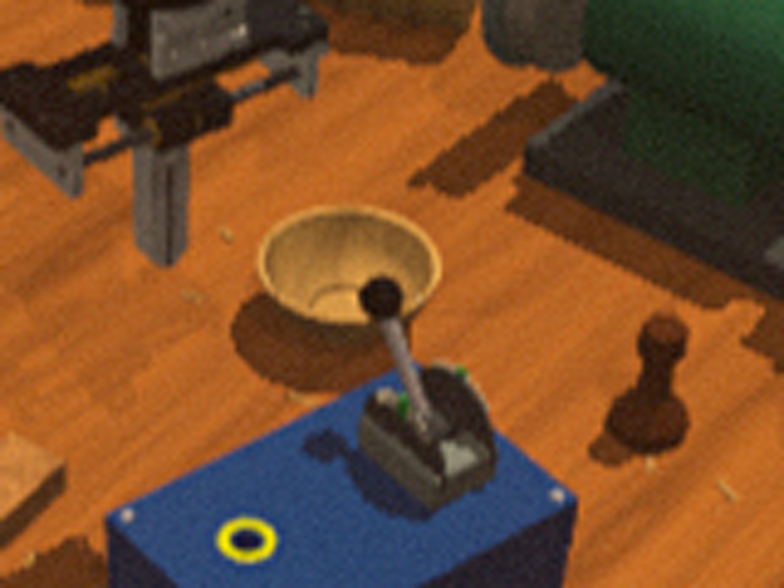

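Wrist view: the ring is at (349,55), predicted (348,56), so the calibration agrees. The ball is at (155,99). Next I'll solve for the lever angle.

```bash
cat > lev.py <<'E'
from h import *
A=np.array([.5882,.0747,.09]);psi=-.228
bx=np.array([np.cos(psi),np.sin(psi),0]);by=np.array([-np.sin(psi),np.cos(psi),0])
H=A+.124*by+np.array([0,0,.022])
def ball(th): return H+.085*(np.sin(th-.7)*bx+np.array([0,0,np.cos(th-.7)]))
E
python3 - <<'E'
from lev import *
o=get_obs();w=cams.snapshot("wrist");a=cams.snapshot("scene");b=cams.snapshot("top")
for th in np.arange(0,.9,.1): print(round(th,1),ball(th).round(4),proj(w,ball(th),o).round(1),proj(a,ball(th)).round(1),proj(b,ball(th)).round(1))
t=np.array(o["tool_pos"])-H; print("tcp in box rel hinge",t@bx,t@by)
E
```

```text
0.0 [0.5629 0.2079 0.177 ] [159.5 124.6] [353.8 138.9] [252.4 201.8]
0.1 [0.5695 0.2063 0.1822] [154.2 113.3] [355.5 138.8] [252.7 199.5]
0.2 [0.5765 0.2047 0.1866] [148.9 100.5] [357.2 138.9] [253.1 197. ]
0.3 [0.584  0.203  0.1903] [144.   86.2] [359.  139.3] [253.6 194.5]
0.4 [0.5918 0.2012 0.1932] [139.4  70.7] [360.9 140. ] [254.1 191.9]
0.5 [0.5998 0.1993 0.1953] [135.4  54.1] [362.8 140.9] [254.7 189.3]
0.6 [0.608  0.1974 0.1966] [132.   36.9] [364.8 142.2] [255.4 186.7]
0.7 [0.6162 0.1955 0.197 ] [129.4  19.3] [366.8 143.7] [256.1 184.1]
0.8 [0.6245 0.1936 0.1966] [127.7   1.8] [368.8 145.4] [256.9 181.6]
tcp in box rel hinge -0.11792251216797105 -0.1002388991507061
```

```bash
python3 -m crank '[{"tx":0,"ty":-5,"tz":0,"twist":0,"grip":0},{"tx":0,"ty":-5,"tz":0,"twist":0,"grip":0},{"tx":0,"ty":0,"tz":3.1,"twist":0,"grip":0},{"tx":2,"ty":0,"tz":0,"twist":0,"grip":0},{"tx":2,"ty":0,"tz":0,"twist":0,"grip":0},{"tx":1,"ty":0,"tz":0,"twist":0,"grip":0},{"tx":1,"ty":0,"tz":0,"twist":0,"grip":0},{"tx":1,"ty":0,"tz":0,"twist":0,"grip":0},{"tx":1,"ty":0,"tz":0,"twist":0,"grip":0},{"tx":1,"ty":0,"tz":0,"twist":0,"grip":0},{"tx":0.4,"ty":0,"tz":0,"twist":0,"grip":0},{"tx":0,"ty":0,"tz":0,"twist":0,"grip":0}]'
python3 - <<'E'
from lev import *
o=get_obs();w=cams.snapshot("wrist");a=cams.snapshot("scene");b=cams.snapshot("top");save(w,"w3");save(a,"s3",(280,80,440,200),4.9)
t=np.array(o["tool_pos"])-H; print(o["time"],"tcp in box rel hinge",t@bx,t@by,t[2],o["wrist_force"])
for th in np.arange(.4,.9,.1): print(round(th,1),proj(w,ball(th),o).round(1),proj(a,ball(th)).round(1))
E
```

```text
time: 5.45
tool_pos: [0.5939, 0.2013, 0.1849]
ee_rot: [3.141, -0.001, -0.23]
wrist_force: [0.1, -0.1, 0.4]
width: 0.0005
5.45 tcp in box rel hinge -0.023089499657747328 0.0005946886307476125 0.07291803846762512 [ 0.0985159  -0.06197597  0.39884444]
0.4 [320.6 251.6] [360.9 140. ]
0.5 [320.6 238.3] [362.8 140.9]
0.6 [320.6 223.6] [364.8 142.2]
0.7 [320.6 207.7] [366.8 143.7]
0.8 [320.6 190.9] [368.8 145.4]
```

View pics/w3.png

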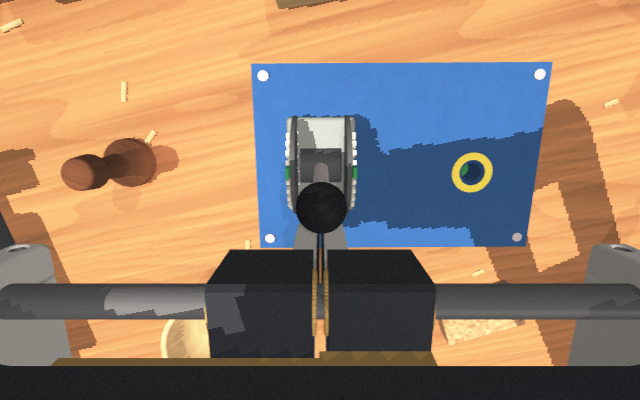

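View pics/s3.png

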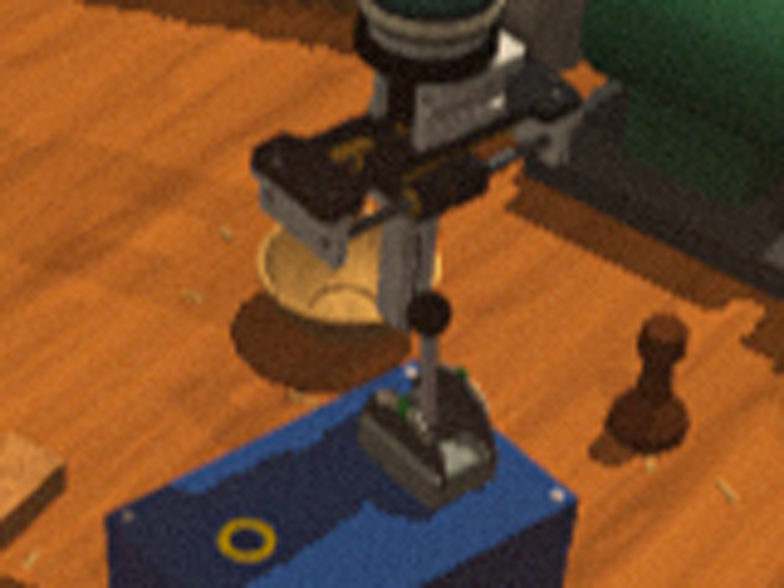

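Wrist ball at (322,207) and scene ball at about (368,144) both give 0.70–0.74 rad, so the lever is upright. I'll back off and go to the tool block.

```bash
python3 -m crank '[{"tx":-2,"ty":0,"tz":0,"twist":0,"grip":0},{"tx":-2,"ty":0,"tz":0,"twist":0,"grip":0},{"tx":0,"ty":0,"tz":-3.8,"twist":0,"grip":0},{"tx":0,"ty":0,"tz":-3.8,"twist":0,"grip":0.55}]'
python3 - <<'E'
from lev import *
o=get_obs();a=cams.snapshot("scene");w=cams.snapshot("wrist");save(a,"s4",(280,80,440,200),4.9);save(w,"w4")
for th in np.arange(.5,.95,.1): print(round(th,1),proj(w,ball(th),o).round(1),proj(a,ball(th)).round(1))
E
python3 -m crank '[{"tx":0.6,"ty":5.6,"tz":0,"twist":0,"grip":0.55},{"tx":0.6,"ty":5.6,"tz":0,"twist":0,"grip":0.55},{"tx":0.6,"ty":5.6,"tz":0,"twist":0,"grip":0.55},{"tx":0.6,"ty":5.6,"tz":0,"twist":0,"grip":0.55},{"tx":0.6,"ty":5.6,"tz":0,"twist":0,"grip":0.55},{"tx":0.6,"ty":5.6,"tz":0,"twist":0,"grip":0.55},{"tx":0.6,"ty":5.6,"tz":0,"twist":0,"grip":0.55},{"tx":0.6,"ty":5.6,"tz":0,"twist":0,"grip":0.55},{"tx":0,"ty":0,"tz":0,"twist":-9.2,"grip":0.55},{"tx":0,"ty":0,"tz":0,"twist":-9.3,"grip":0.55},{"tx":0,"ty":0,"tz":0,"twist":0,"grip":0.55},{"tx":0,"ty":0,"tz":0,"twist":0,"grip":0.55}]'
python3 - <<'E'
from lev import *
o=get_obs();w=cams.snapshot("wrist");save(w,"w5");print(o["tool_pos"],o["ee_rot"],o["width"])
for r in cams.outline_of(w,"pin_handle"): print(r["conf"],r["centre"],r["region"].sum(), onz(w,r["centre"],.149,o))
print(proj(w,[.583,-.2295,.149],o))
E
```

```text
time: 6.1
tool_pos: [0.5535, 0.2107, 0.2614]
ee_rot: [3.141, 0.001, -0.229]
wrist_force: [0.7, 0.1, -0.9]
width: 0.0075
0.5 [320.4 145.6] [362.8 140.9]
0.6 [320.4 133.7] [364.8 142.2]
0.7 [320.4 121.5] [366.8 143.7]
0.8 [320.4 109. ] [368.8 145.4]
0.9 [320.4  96.5] [370.7 147.4]
time: 7.7
tool_pos: [0.4992, -0.2363, 0.2608]
ee_rot: [-3.141, 0.001, 0.092]
wrist_force: [-1.0, 1.0, 0.6]
width: 0.0516
[ 0.49916546 -0.23625986  0.26082907] [-3.14132010e+00  6.77205309e-04  9.17788198e-02] 0.051561813271630376
0.97 [444.0, 88.2] 1335 [ 0.59904733 -0.33025826  0.149     ]
0.95 [323.1, 100.1] 748 [ 0.58053255 -0.23186661  0.149     ]
0.94 [379.8, 9.5] 894 [ 0.65253196 -0.26969838  0.149     ]
0.56 [276.3, 14.7] 868 [ 0.6414202  -0.18918397  0.149     ]
0.56 [235.4, 176.2] 1078 [ 0.5096611  -0.16134279  0.149     ]
[320.53819952  96.74725538]
```

View pics/s4.png

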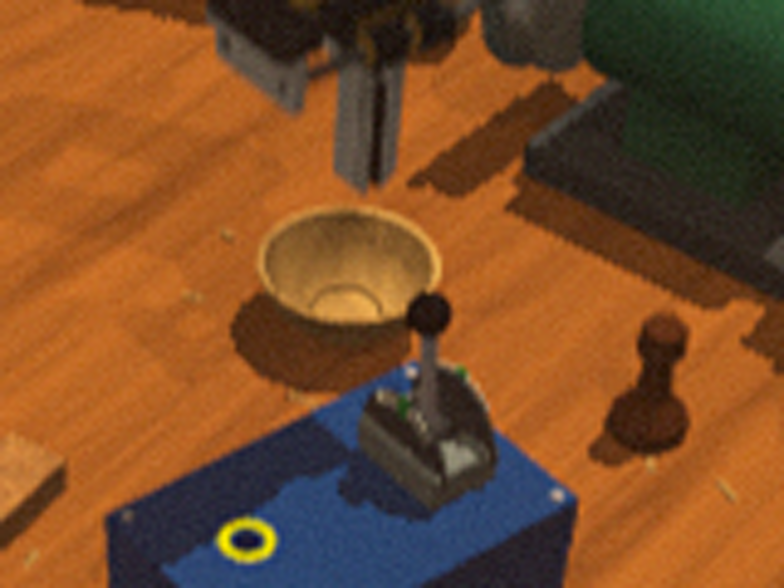

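View pics/w4.png

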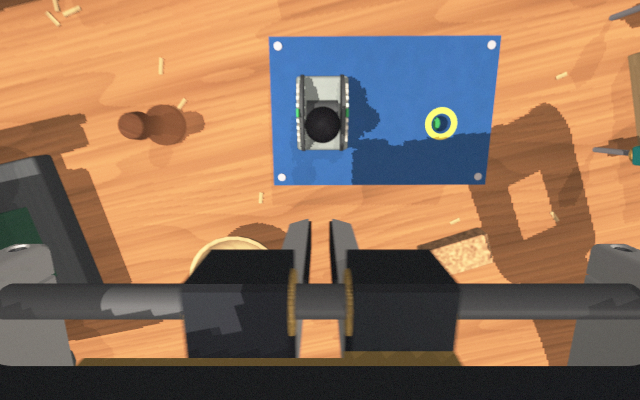

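View pics/w5.png

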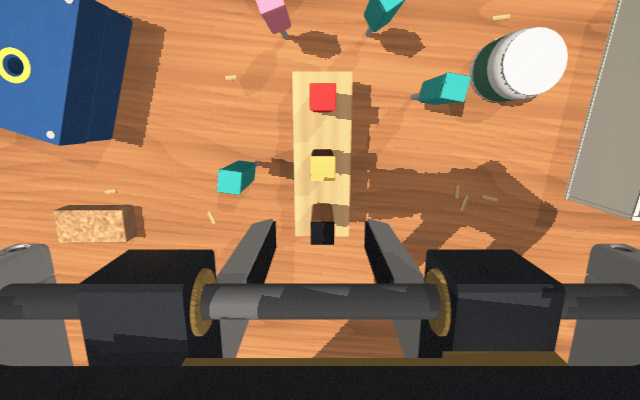

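The wrist view shows the red handle at (323,97) in the block, the gouge (brass cap) at (322,167) and the scraper (black cap) at (322,232). The pink and teal handles stand loose outside the block. The pin's flats are square to the jaws. The lever ball at (323,125) in w4 gives about 0.68 rad with the lever let go.

```bash
python3 - <<'E'
from lev import *
o=get_obs();w=cams.snapshot("wrist");save(w,"w5c",(260,50,400,150),5)
f=w["frame"].astype(int);m=(f[...,0]>150)&(f[...,1]<70)&(f[...,2]<70);m[130:]=0
ys,xs=np.nonzero(m);u=((xs.min()+xs.max())/2,(ys.min()+ys.max())/2);print(xs.min(),xs.max(),ys.min(),ys.max())
P=onz(w,u,.149,o);d=P-o["tool_pos"];psi=o["ee_rot"][2]
print(P,"tx",d[0]*np.cos(psi)+d[1]*np.sin(psi),"ty",d[0]*np.sin(psi)-d[1]*np.cos(psi))
E
```

```text
312 335 84 110
[ 0.5832574  -0.23183277  0.149     ] tx 0.08398791034260585 ty 0.0034462615924601425
```

View pics/w5c.png

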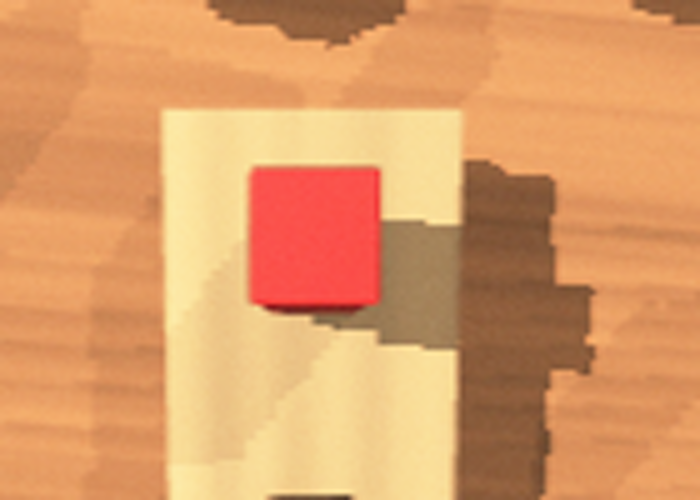

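```bash
python3 -m crank '[{"tx":4.2,"ty":0.35,"tz":0,"twist":0,"grip":0.55},{"tx":4.2,"ty":0,"tz":0,"twist":0,"grip":0.55},{"tx":0,"ty":0,"tz":4,"twist":0,"grip":0.55},{"tx":0,"ty":0,"tz":4,"twist":0,"grip":0.55},{"tx":0,"ty":0,"tz":4,"twist":0,"grip":0.55},{"tx":0,"ty":0,"tz":3.7,"twist":0,"grip":0.55},{"tx":0,"ty":0,"tz":0,"twist":0,"grip":0.55}]'
python3 - <<'E'
from lev import *
o=get_obs();a=cams.snapshot("scene");w=cams.snapshot("wrist");save(a,"s6",(180,190,320,310),5);save(w,"w6");print(o["tool_pos"],o["ee_rot"],o["wrist_force"])
E
```

```text
time: 8.72
tool_pos: [0.5809, -0.2307, 0.1003]
ee_rot: [-3.137, 0.007, 0.094]
wrist_force: [0.7, -0.3, -0.1]
width: 0.0519
[ 0.58090239 -0.23073622  0.10029181] [-3.13720834  0.00724111  0.09352144] [ 0.74428306 -0.30522838 -0.13836139]
```

View pics/s6.png

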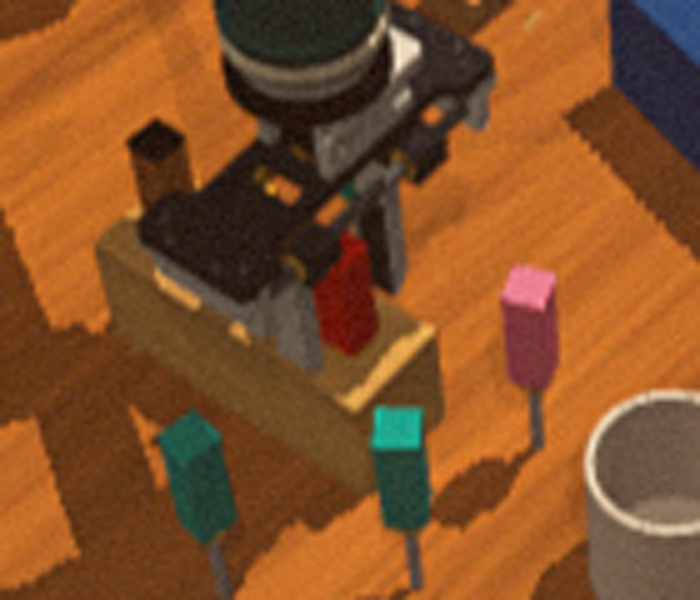

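View pics/w6.png

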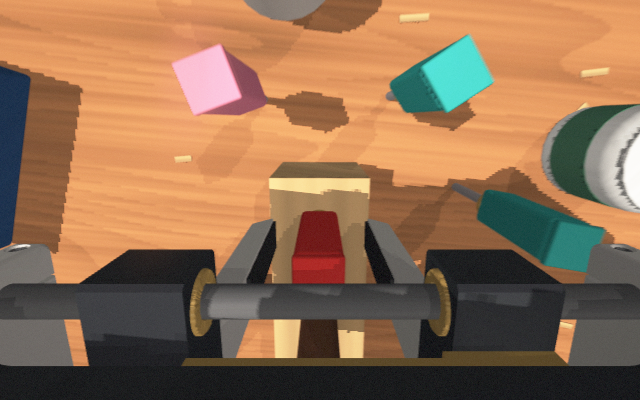

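Both views show the fingers straddling the red handle (wrist 319,250), clear of the gouge. Closing.

```bash
python3 -m crank '[{"tx":0,"ty":0,"tz":0,"twist":0,"grip":0.1},{"tx":0,"ty":0,"tz":0,"twist":0,"grip":0.1},{"tx":0,"ty":0,"tz":0,"twist":0,"grip":0},{"tx":0,"ty":0,"tz":0,"twist":0,"grip":0},{"tx":0,"ty":0,"tz":0,"twist":0,"grip":0}]'
python3 -m crank '[{"tx":0,"ty":0,"tz":-2,"twist":0,"grip":0},{"tx":0,"ty":0,"tz":-3,"twist":0,"grip":0},{"tx":0,"ty":0,"tz":-3,"twist":0,"grip":0},{"tx":0,"ty":0,"tz":-3,"twist":0,"grip":0},{"tx":0,"ty":0,"tz":-4,"twist":0,"grip":0},{"tx":0,"ty":0,"tz":0,"twist":0,"grip":0},{"tx":0,"ty":0,"tz":0,"twist":0,"grip":0}]'
python3 - <<'E'
from lev import *
o=get_obs();a=cams.snapshot("scene");w=cams.snapshot("wrist");save(a,"s7",(160,130,360,280),4);save(w,"w7");print(o["tool_pos"],o["ee_rot"],o["wrist_force"])
psi=o["ee_rot"][2];d=A-o["tool_pos"];print(d)
E
```

```text
time: 9.45
tool_pos: [0.5836, -0.2321, 0.1054]
ee_rot: [3.141, -0.001, 0.094]
wrist_force: [-0.0, 0.8, 3.6]
width: 0.0219
time: 10.32
tool_pos: [0.5827, -0.232, 0.2524]
ee_rot: [-3.14, 0.002, 0.094]
wrist_force: [-0.6, -0.5, -1.9]
width: 0.0221
[ 0.58274783 -0.23196075  0.25244033] [-3.14038596e+00  2.41121655e-03  9.36733288e-02] [-0.59895613 -0.47716602 -1.89157187]
[ 0.00545217  0.30666075 -0.16244033]
```

View pics/s7.png

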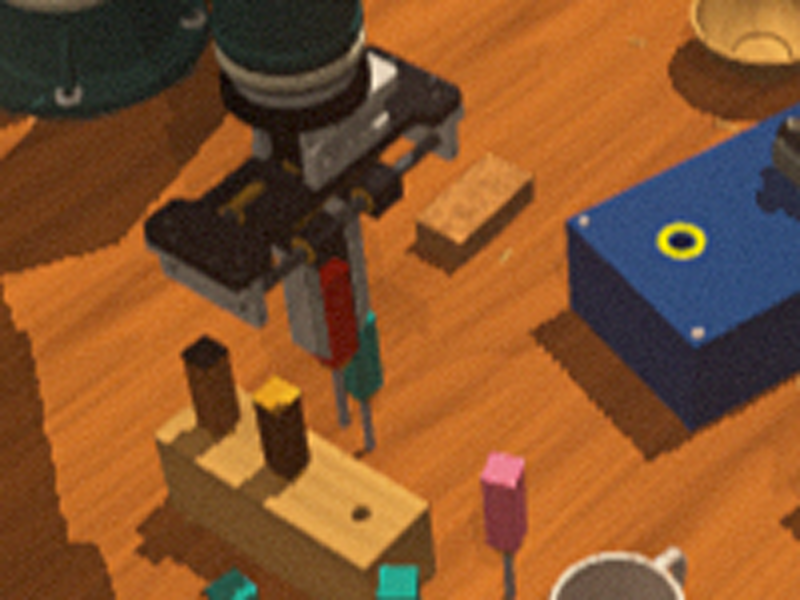

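View pics/w7.png

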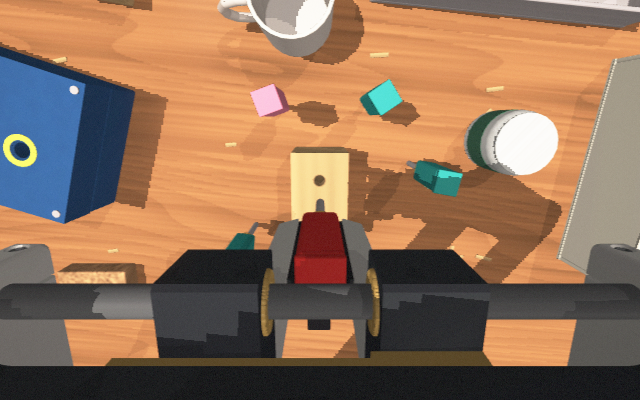

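The pin is out and gripped square: width 22 mm, its empty hole at wrist (319,181). Carrying it to the box.

```bash
python3 -m crank '[{"tx":0.49,"ty":-4.35,"tz":0,"twist":0,"grip":0},{"tx":0.49,"ty":-4.35,"tz":0,"twist":0,"grip":0},{"tx":0.49,"ty":-4.36,"tz":0,"twist":0,"grip":0},{"tx":0.49,"ty":-4.36,"tz":0,"twist":0,"grip":0},{"tx":0.49,"ty":-4.36,"tz":0,"twist":0,"grip":0},{"tx":0.49,"ty":-4.35,"tz":0,"twist":0,"grip":0},{"tx":0.48,"ty":-4.35,"tz":0,"twist":0,"grip":0},{"tx":0,"ty":0,"tz":3,"twist":0,"grip":0},{"tx":0,"ty":0,"tz":2.6,"twist":0,"grip":0},{"tx":0,"ty":0,"tz":0,"twist":0,"grip":0},{"tx":0,"ty":0,"tz":0,"twist":0,"grip":0}]'
cat > m2.py <<'E'
import sys
from lev import *
n=sys.argv[1]
o=get_obs();w=cams.snapshot("wrist");a=cams.snapshot("scene");b=cams.snapshot("top")
save(w,"w"+n,(250,140,390,240),5);save(a,"s"+n,(280,110,400,210),6);save(b,"t"+n,(240,160,340,240),7)
T=Ro.from_euler('xyz',o["ee_rot"]).as_matrix();tip=o["tool_pos"]+T@np.array([0,0,.0904])
print(o["tool_pos"],o["ee_rot"],o["wrist_force"],"tip",tip,"d",A-tip)
print("wrist tip/hole",proj(w,tip,o),proj(w,A,o),"scene",proj(a,tip),proj(a,A))
psi=o["ee_rot"][2];d=A-tip
print("tx",d[0]*np.cos(psi)+d[1]*np.sin(psi),"ty",d[0]*np.sin(psi)-d[1]*np.cos(psi))
E
python3 m2.py 8
```

```text
time: 11.8
tool_pos: [0.5888, 0.0744, 0.1985]
ee_rot: [3.142, 0.0, 0.094]
wrist_force: [0.3, -0.6, -0.5]
width: 0.0216
[0.58878198 0.07440674 0.19848741] [3.14151468e+00 3.31243934e-04 9.35360340e-02] [ 0.27142268 -0.57016233 -0.53235712] tip [0.58875282 0.07439693 0.10808741] d [-0.00055282  0.00030307 -0.01808741]
wrist tip/hole [319.36335645 201.47843495] [318.99114375 196.95081425] scene [329.89684331 185.46749057] [329.65367402 189.93076049]
tx -0.000522101389453624 ty -0.0003533829017298412
```

View pics/w8.png

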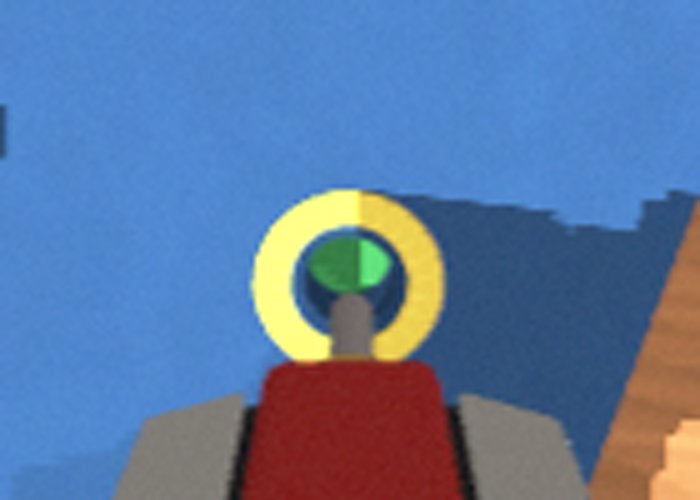

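View pics/s8.png

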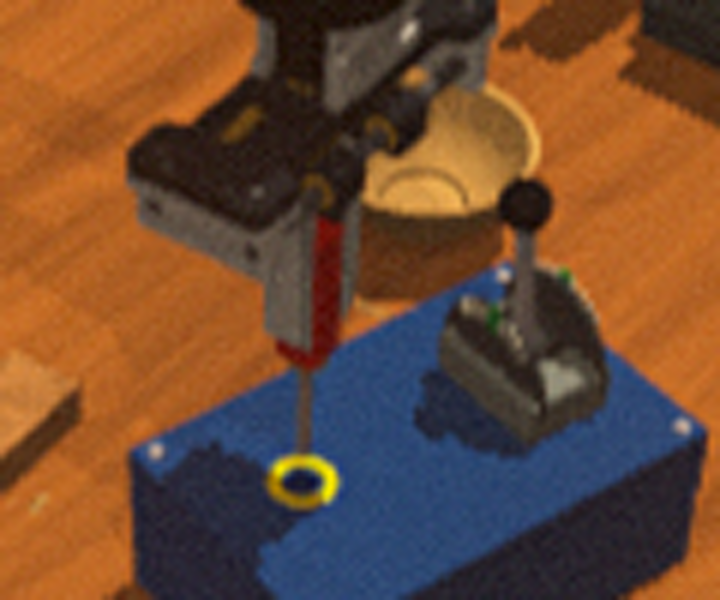

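Wrist: ring centre (319.6,196.4), tip's far edge (320.2,199), so the tip sits within about 2 mm of the axis. Scene: tip (330.8,185.5) is right above the ring (330.5,190.5), and the lever is still upright. Going into the bore.

```bash
python3 -m crank '[{"tx":0.1,"ty":0,"tz":0.5,"twist":0,"grip":0},{"tx":0,"ty":0,"tz":0.5,"twist":0,"grip":0},{"tx":0,"ty":0,"tz":0.5,"twist":0,"grip":0},{"tx":0,"ty":0,"tz":0.5,"twist":0,"grip":0},{"tx":0,"ty":0,"tz":0.5,"twist":0,"grip":0},{"tx":0,"ty":0,"tz":0.5,"twist":0,"grip":0},{"tx":0,"ty":0,"tz":0.5,"twist":0,"grip":0},{"tx":0,"ty":0,"tz":0,"twist":0,"grip":0}]'
python3 m2.py 9
```

```text
time: 12.95
tool_pos: [0.5894, 0.0747, 0.1628]
ee_rot: [-3.142, 0.001, 0.094]
wrist_force: [-0.5, 0.6, -0.6]
width: 0.0218
[0.58941613 0.0746505  0.16276912] [-3.14159188e+00  1.17359495e-03  9.37767980e-02] [-0.54834692  0.56628376 -0.57376143] tip [0.58931049 0.07464063 0.07236918] d [-1.11049184e-03  5.93690216e-05  1.76308159e-02]
wrist tip/hole [319.36317074 201.47814372] [319.11794857 208.54139332] scene [329.78845913 194.54522494] [329.65367402 189.93076049]
tx -0.0011000532537158085 ty -0.00016309396689157183
```

View pics/w9.png

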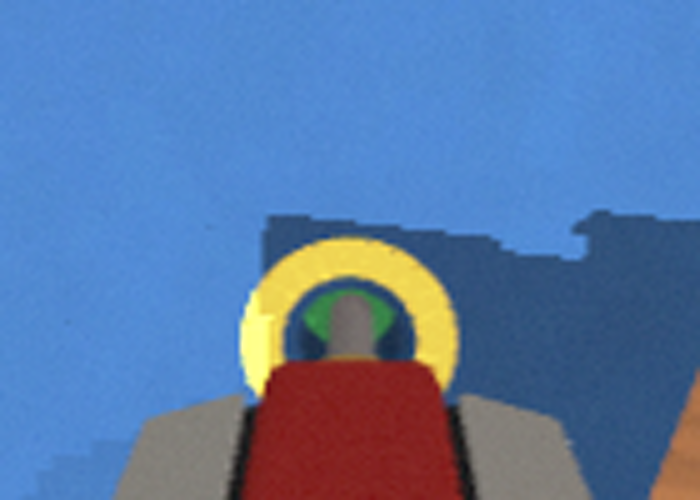

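View pics/s9.png

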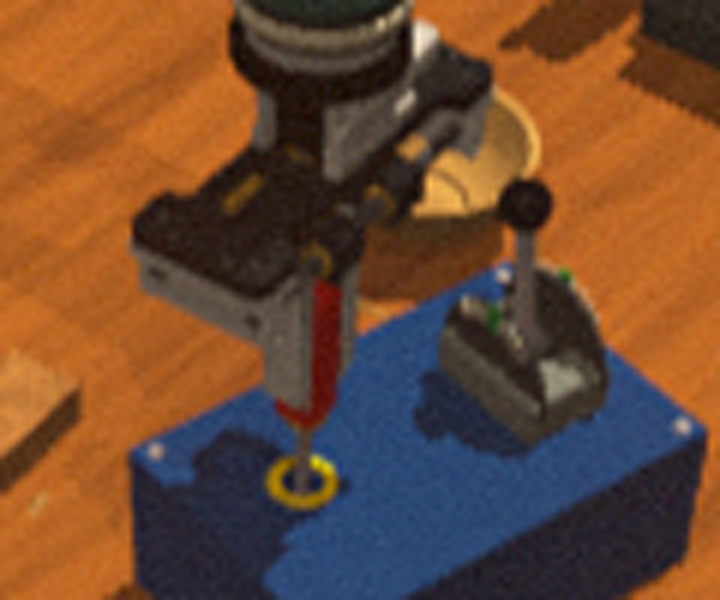

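Tip is inside the bore, centred, with no contact force. Pressing slowly.

```bash
python3 -m crank '[{"tx":0,"ty":0,"tz":0.3,"twist":0,"grip":0},{"tx":0,"ty":0,"tz":0.2,"twist":0,"grip":0},{"tx":0,"ty":0,"tz":0.2,"twist":0,"grip":0},{"tx":0,"ty":0,"tz":0.1,"twist":0,"grip":0},{"tx":0,"ty":0,"tz":0.1,"twist":0,"grip":0},{"tx":0,"ty":0,"tz":0.1,"twist":0,"grip":0},{"tx":0,"ty":0,"tz":0.1,"twist":0,"grip":0},{"tx":0,"ty":0,"tz":0,"twist":0,"grip":0}]'
python3 -m crank '[{"tx":0,"ty":0,"tz":0.1,"twist":0,"grip":0},{"tx":0,"ty":0,"tz":0,"twist":0,"grip":0}]'
python3 -m crank '[{"tx":0,"ty":0,"tz":0.1,"twist":0,"grip":0},{"tx":0,"ty":0,"tz":0,"twist":0,"grip":0}]'
```

```text
time: 14.1
tool_pos: [0.5897, 0.0747, 0.1526]
ee_rot: [3.141, 0.0, 0.094]
wrist_force: [-1.8, 0.4, 1.7]
width: 0.0219
time: 14.35
tool_pos: [0.5897, 0.0747, 0.1515]
ee_rot: [3.142, 0.0, 0.094]
wrist_force: [-2.7, 0.4, 1.6]
width: 0.0221
time: 14.6
tool_pos: [0.5897, 0.0746, 0.1505]
ee_rot: [3.142, 0.0, 0.094]
wrist_force: [-1.8, 0.2, 2.5]
width: 0.0216
```

```bash
python3 -m crank '[{"tx":-0.1,"ty":0,"tz":0.1,"twist":0,"grip":0},{"tx":0,"ty":0,"tz":0,"twist":0,"grip":0}]'
python3 -m crank '[{"tx":0,"ty":0,"tz":0.1,"twist":0,"grip":0},{"tx":0,"ty":0,"tz":0,"twist":0,"grip":0}]'
python3 m2.py 10;python3 - <<'E'
from h import *
F=[]
for i in range(8):
    cams.snapshot("top");F.append(get_obs()["wrist_force"])
print(np.mean(F,0),np.std(F,0))
E
```

```text
time: 14.85
tool_pos: [0.5894, 0.0746, 0.1499]
ee_rot: [3.142, -0.002, 0.094]
wrist_force: [-0.6, -0.5, 3.1]
width: 0.0218
time: 15.1
tool_pos: [0.5894, 0.0746, 0.1488]
ee_rot: [3.141, -0.002, 0.094]
wrist_force: [0.3, 0.4, 1.9]
width: 0.0221
[0.58937228 0.07460134 0.14883237] [ 3.14148734e+00 -1.77197988e-03  9.37570788e-02] [0.30664529 0.39637387 1.9306239 ] tip [0.58953266 0.07460686 0.05843251] d [-1.33265821e-03  9.31400208e-05  3.15674867e-02]
wrist tip/hole [319.36304064 201.47873094] [319.00497302 213.8630809 ] scene [329.71922376 198.02533413] [329.65367402 189.93076049]
tx -0.0013180854592163486 ty -0.00021749411913952625
[1.82189309 0.09433374 3.25150181] [0.60544779 0.52569906 0.58127674]
```

View pics/w10.png

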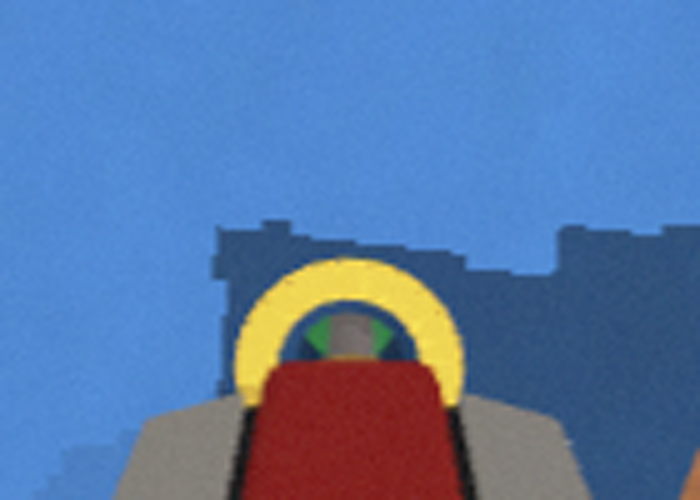

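View pics/s10.png

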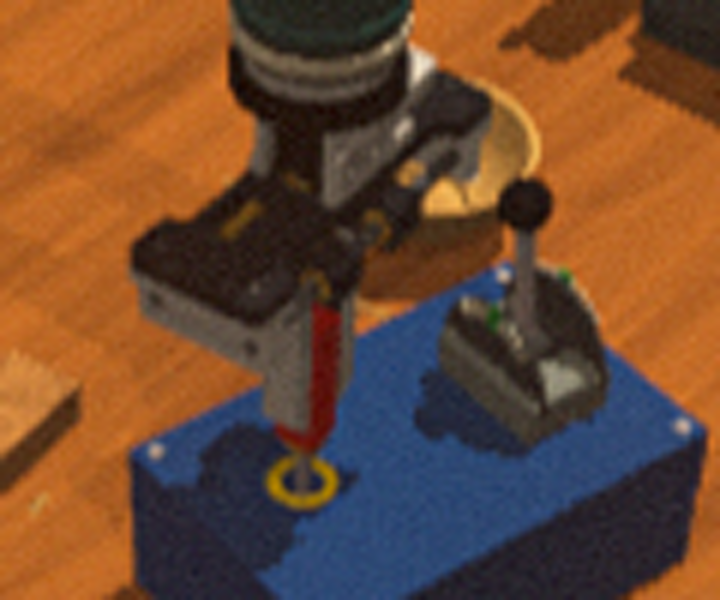

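```bash
python3 -m crank '[{"tx":0,"ty":0,"tz":0.1,"twist":0,"grip":0},{"tx":0,"ty":0,"tz":0,"twist":0,"grip":0},{"tx":0,"ty":0,"tz":0,"twist":0,"grip":0}]'
python3 -m crank '[{"tx":0.05,"ty":0,"tz":0.1,"twist":0,"grip":0},{"tx":0,"ty":0,"tz":0,"twist":0,"grip":0},{"tx":0,"ty":0,"tz":0,"twist":0,"grip":0}]'
cat > f.py <<'E'
from h import *
F=[];Z=[]
for i in range(8):
    cams.snapshot("top");o=get_obs();F.append(o["wrist_force"]);Z.append(o["tool_pos"])
print(o["time"],np.mean(F,0),np.mean(Z,0))
E
python3 f.py
```

```text
time: 16.02
tool_pos: [0.5892, 0.0746, 0.1477]
ee_rot: [3.141, -0.001, 0.094]
wrist_force: [2.9, -0.1, 3.6]
width: 0.022
time: 16.4
tool_pos: [0.5893, 0.0746, 0.1472]
ee_rot: [3.141, -0.001, 0.094]
wrist_force: [2.7, -0.2, 5.7]
width: 0.0215
16.8 [2.45418077 0.57072637 6.23337311] [0.58931474 0.07460278 0.14725312]
```

```bash
python3 -m crank '[{"tx":0,"ty":0,"tz":0.08,"twist":0,"grip":0},{"tx":0,"ty":0,"tz":0,"twist":0,"grip":0},{"tx":0,"ty":0,"tz":0,"twist":0,"grip":0}]'; python3 f.py; python3 m2.py 11
python3 - <<'E'
from lev import *
a=cams.snapshot("scene")
for th in (.6,.7,.8): print(proj(a,ball(th)))
E
```

```text
time: 17.18
tool_pos: [0.5893, 0.0746, 0.1472]
ee_rot: [3.141, -0.001, 0.094]
wrist_force: [1.2, 0.7, 8.3]
width: 0.0222
17.575 [1.61253305 0.57139137 8.43236457] [0.58933466 0.0745988  0.14718107]
[0.58932238 0.07462068 0.14715225] [ 3.14139404e+00 -1.00811022e-03  9.38451002e-02] [2.51422369 1.27609179 8.01361908] tip [0.5894148  0.07461134 0.0567523 ] d [-1.21479699e-03  8.86595615e-05  3.32477017e-02]
wrist tip/hole [319.36304684 201.47858683] [319.02462606 214.397534  ] scene [329.67383751 198.41578618] [329.65367402 189.93076049]
tx -0.0012011435575197522 ty -0.00020210492369040757
[364.82075628 142.18530549]
[366.81160811 143.69157833]
[368.79191377 145.44783464]
```

View pics/s11.png

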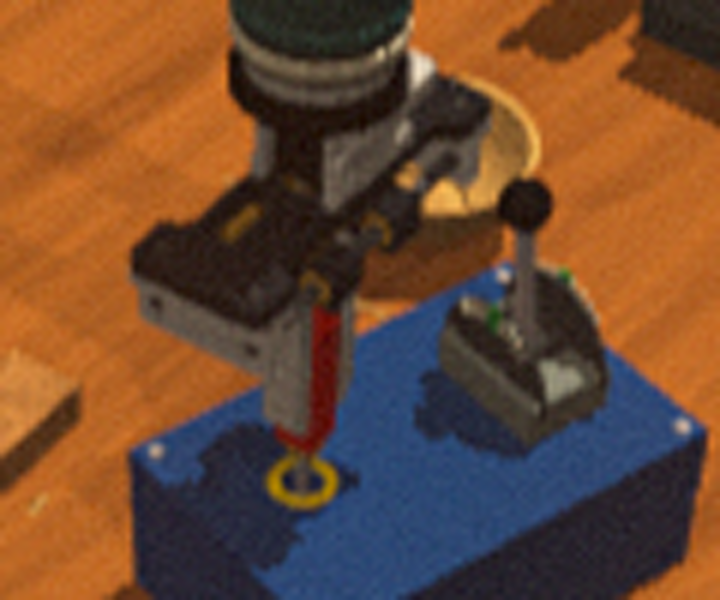

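View pics/w11.png

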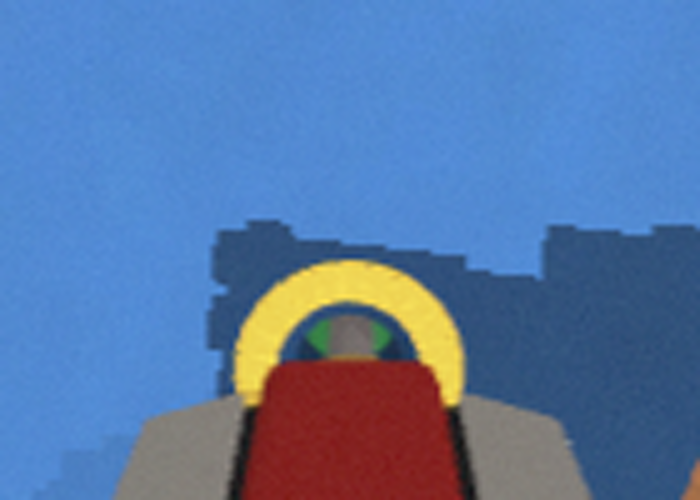

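The button is on its hard stop: z stays at 147.2 mm while the force rose from 6.2 to 8.4 N. The tip is 33 mm below the mouth and on axis, and the lever ball at (367.5,144) reads about 0.73 rad. Handing in.

```bash
python3 -c "
from bench import ticket,get_obs
print(ticket.close_job()); o=get_obs(); print(o['time'],o['wrist_force'],o['width'],o['tool_pos'])"
```

```text
the job is handed in; nothing more can be done
None
the job is handed in; nothing more can be done
```

I pushed the speed lever upright with the closed fingers and backed off. Then I took the red pin from the block, lowered it through the yellow-ringed hole and pressed the button onto its hard stop. I handed the job in at about 18 s, still gripping and pressing; no verdict was reported.

**Last checks**
- **Lever:** about 0.70–0.74 rad (0.67–0.70 in one wrist view), inside the 0.58–0.82 range.
- **Pin:** the tip was about 33 mm below the hole's mouth and about 1.2 mm off its axis. The jaws stood at 22 mm on the handle. The tip position is worked out from the tool pose and assumes the pin did not shift in the grip.
- **Button:** about 8.4 N upward on the wrist. The height stayed the same as I pressed harder, so the button was bottomed.
- **Other things:** the pictures I took showed none of the tools or bench items disturbed near the arm's path. I did not measure their positions again at the end.

**What went wrong or disagreed**
- The first two move calls were refused whole because some keys were missing; nothing moved.
- While pressing, I saw a sideways force of about 2–3 N, probably tip friction. Small x corrections did not fully remove it.
- A reading of the state after handing in returned nothing.

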